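# Sort inspected parts into their trays

### The arm

A 6-joint arm with a two-finger parallel gripper is mounted at the origin on the work surface. World frame = base frame: x ahead of the robot, y to its left, z up, the work surface at z = 0. Lengths are in mm, angles in rad, forces in N, time in s.
With the tool pointing down it reaches from about 300 to 1000 mm from the base axis. Payload 5.1 kg.
Tool frame: the origin (TCP) lies between the finger pads; the fingertips stand 25 mm ahead of it and the grasp point (between the pads) lies 6 mm ahead of it; x points along the fingers, y is the direction in which the jaws open and shut, and the axes are right-handed (so a half turn about x gives the same grasp; the last joint's range is limited). The gripper opens to 95 mm and grips with 3 to 60 N. Pads are 20 mm wide; open, the fingers measure 119 mm over their backs; the gripper's body (75 mm by 180 mm) begins 59 mm behind the grasp point.
Start: joints at [-1.278, 0.124, 1.65, -0, 1.367, -0.083], TCP at [238.528, -604.64, 239.656] pointing down, gripper open.
Joint ranges: [-2.61, 2.61], [-1.02, 2.33], [0.03, 2.71], [-1.35, 4.49], [0.32, 2.68], [-2.91, 2.91]. Speed limits (rad/s): [2.57, 2.57, 3.14, 3.14, 3.14, 3.14].

### API

Orientations are given as a unit quaternion [w, x, y, z].
In Python, from workcell import manip gives the robot as it stands. The module is installed in compiled form; this text tells all that it offers.
- The arm moves only by the tool play_rows, never from a script. Its argument "moves" is a list of rows, each a list of 6 numbers: the shift along the tool's x, y, z in m, then the turn, a rotation vector about the tool's x, y, z in rad. A call has 1 to 20 rows; each row shifts and turns the commanded pose from where the row before left it, along the tool's axes as they then stand; what a row does not reach is not made up. A row lasts 1/8 s, in which the tool goes at most 62.5 mm and 10.7 degrees, less where a joint would pass 70% of its speed; a pose out of reach is approached as far as the arm can. A call is refused whole if a number of a shift passes 0.0625 or a number of a turn 0.188, either way. A call with a gripper value outside its range is refused whole. "fingers" is the opening, from 0 (shut) to 1 (fully open), set as the call begins (left out, the last holds). The fingers move at their own pace and stop on an object; "newtons" is the grip in N (left out, the last holds). Time passes only in rows, so rows that do not move let the fingers close. It gives the time, the measured TCP pose, the force and the opening at its end, in the units of the state.
- manip.sense(): the state, without advancing time (a new reading comes with each control period).
- manip.snapshot(name): name is "scene" or "side" or "wrist"; returns the picture (420x560x3 uint8, blue, green, red); there is no depth.
- manip.get_calibration(name): a dict with "fx", "fy", "cx", "cy" (pixels), "rvec" (rotation vector, rad) and "tvec" (3), from world to camera coordinates, as OpenCV has them; the wrist camera has in their place "tool_from_camera" (4x4, takes a point from camera to tool coordinates, whose origin is the TCP and whose axes are the tool frame's). Camera axes: x right, y down, z forward; pixel columns grow to the right and rows downward; lengths in mm; the calibration is good to about 2 mm. A picture is of the moment at which its call begins: read the wrist's pose just before it. get_calibration takes no time and is no camera call.
- manip.sign_off(): hands the job in, once; it reports no verdict.
The state is a dict: "time_s": time; "joint_pos": joint angles; "qd": joint speeds; "effort": joint torques, N m; "ee_pos": TCP position; "ee_rot": TCP orientation; "ft_force": force on the tool from outside, world axes, zero at the start; "ft_torque": the same for the moment, N m; "finger_gap": finger opening in mm.
Only numpy, scipy, OpenCV 4.12 (cv2) and the standard library are available. Lean on these libraries where they do the work, as an engineer would, in place of code of your own. Each camera call takes 0.05 s, during which the arm holds its last target.

### The job

Sort the inspected parts on this electronics bench: first, before any good part goes into a tray, put the faulty capacitor with the red dot into the red tray; then stand the two good capacitors in the blue tray and the two heat sinks in the yellow tray, one to a bay. Leave every part standing upright, flat on the floor of its tray, and do not shift the circuit board that lies among them.

Things in the scene. Friction and masses are not known exactly. Their poses are not given: they have to be found in the camera images.
- cap_reject: black upright cylinder (electrolytic capacitor), 30 mm diameter, 42 mm tall, about 45 g, bare aluminium top with a red dot, and a red band round its upper half, the faulty one. Starts standing on the table. Origin: centre of its underside; z up along its axis. Grip it anywhere across its diameter, best in its upper half.
- cap_a: black upright cylinder (electrolytic capacitor), 30 mm diameter, 42 mm tall, about 45 g, bare aluminium top with a fine dark cross and no red: a good one, interchangeable with cap_b. Starts standing on the table. Origin: centre of its underside; z up along its axis. Grip it anywhere across its diameter, best in its upper half.
- cap_b: black upright cylinder (electrolytic capacitor), 30 mm diameter, 42 mm tall, about 45 g, bare aluminium top with a fine dark cross and no red: a good one, interchangeable with cap_a. Starts standing on the table. Origin: centre of its underside; z up along its axis. Grip it anywhere across its diameter, best in its upper half.
- sink_a: finned aluminium heat sink block, 36 mm (its x) by 30 mm (its y) by 40 mm tall (z up), about 60 g, plain flat outer faces to the gripper. Starts standing on the table, turned at random. Origin: centre of its underside. First heat sink; the two are interchangeable.
- sink_b: finned aluminium heat sink block, 36 mm (its x) by 30 mm (its y) by 40 mm tall (z up), about 60 g, plain flat outer faces to the gripper. Starts standing on the table, turned at random. Origin: centre of its underside. Second heat sink; the two are interchangeable.
- reject_tray: red low tray fixed to the table, 84 by 84 mm, walls 12 mm high and 4 mm thick, floor 3 mm thick: a single bay 76 by 76 mm inside. Origin: centre of its underside on the table; z up. For the faulty capacitor.
- cap_tray: blue low tray fixed to the table, 84 mm (its x) by 130 mm (its y), walls 12 mm high and 4 mm thick, floor 3 mm thick. A 4 mm divider of the walls' height, along its x at y = 0, makes two bays, each 76 mm (x) by 59 mm (y) inside, centred at (0, +31.5 mm) and (0, -31.5 mm) from the tray's origin. Origin: centre of its underside on the table; z up. For the two good capacitors.
- sink_tray: yellow low tray fixed to the table, 84 mm (its x) by 130 mm (its y), walls 12 mm high and 4 mm thick, floor 3 mm thick. A 4 mm divider of the walls' height, along its x at y = 0, makes two bays, each 76 mm (x) by 59 mm (y) inside, centred at (0, +31.5 mm) and (0, -31.5 mm) from the tray's origin. Origin: centre of its underside on the table; z up. For the two heat sinks.
- board: green circuit board lying loose among the things, 75 mm (x) by 105 mm (y), 5 mm thick with parts up to 14 mm above the table, 120 g. Origin: centre of its underside. To be left where it is.
There are look-alikes about, which are no part of the job. What is shaped like the sink_b but green is not meant.

How it is judged (in metres and radians):
On the way:
1. the faulty capacitor stands released in the red tray while no good part is in any tray yet (x of cap_reject in the frame of reject_tray between -0.031 and 0.031 m and y of cap_reject in the frame of reject_tray between -0.031 and 0.031 m and z of cap_reject in the frame of reject_tray between -0.002 and 0.007 m and angle between cap_reject's own z axis and vertical below 0.12 rad and contact force between the fingers and cap_reject below 0.05 N and horizontal distance between each of cap_a, cap_b, sink_a, sink_b and cap_tray above 0.08 m and horizontal distance between each of cap_a, cap_b, sink_a, sink_b and sink_tray above 0.08 m and horizontal distance between each of cap_a, cap_b, sink_a, sink_b and reject_tray above 0.08 m), for 0.2 s.
At the end, for the whole second after the job is handed in: the faulty capacitor stands in the red tray, one good capacitor in each bay of the blue tray and one heat sink in each bay of the yellow tray; each upright within about 7 degrees, its underside no more than 4 mm above the tray's floor, at rest (x of cap_reject in the frame of reject_tray between -0.031 and 0.031 m and y of cap_reject in the frame of reject_tray between -0.031 and 0.031 m and z of cap_reject in the frame of reject_tray between -0.002 and 0.007 m and angle between cap_reject's own z axis and vertical below 0.12 rad and ((x of cap_a in the frame of cap_tray between -0.031 and 0.031 m and y of cap_a in the frame of cap_tray between 0.012 and 0.055 m and z of cap_a in the frame of cap_tray between -0.002 and 0.007 m and angle between each of cap_a, cap_b's own z axis and vertical below 0.12 rad and x of cap_b in the frame of cap_tray between -0.031 and 0.031 m and y of cap_b in the frame of cap_tray between -0.055 and -0.012 m and z of cap_b in the frame of cap_tray between -0.002 and 0.007 m) or (x of cap_b in the frame of cap_tray between -0.031 and 0.031 m and y of cap_b in the frame of cap_tray between 0.012 and 0.055 m and z of cap_b in the frame of cap_tray between -0.002 and 0.007 m and angle between each of cap_b, cap_a's own z axis and vertical below 0.12 rad and x of cap_a in the frame of cap_tray between -0.031 and 0.031 m and y of cap_a in the frame of cap_tray between -0.055 and -0.012 m and z of cap_a in the frame of cap_tray between -0.002 and 0.007 m)) and ((x of sink_a in the frame of sink_tray between -0.031 and 0.031 m and y of sink_a in the frame of sink_tray between 0.012 and 0.055 m and z of sink_a in the frame of sink_tray between -0.002 and 0.007 m and angle between each of sink_a, sink_b's own z axis and vertical below 0.12 rad and x of sink_b in the frame of sink_tray between -0.031 and 0.031 m and y of sink_b in the frame of sink_tray between -0.055 and -0.012 m and z of sink_b in the frame of sink_tray between -0.002 and 0.007 m) or (x of sink_b in the frame of sink_tray between -0.031 and 0.031 m and y of sink_b in the frame of sink_tray between 0.012 and 0.055 m and z of sink_b in the frame of sink_tray between -0.002 and 0.007 m and angle between each of sink_b, sink_a's own z axis and vertical below 0.12 rad and x of sink_a in the frame of sink_tray between -0.031 and 0.031 m and y of sink_a in the frame of sink_tray between -0.055 and -0.012 m and z of sink_a in the frame of sink_tray between -0.002 and 0.007 m)) and linear speed of each of cap_reject, cap_a, cap_b, sink_a, sink_b below 0.02 m/s and angular speed of each of cap_reject, cap_a, cap_b, sink_a, sink_b below 0.3 rad/s); the robot touches nothing.
It fails at once if the circuit board is shifted by more than 15 mm (distance of board from where it was at the start of the episode above 0.015 m).
It also fails if it takes over 115 s, if anything falls off the work surface, if the arm or the gripper's body presses on something with over 40 N, if the wrist force passes 120 N, or if a joint passes its speed limit or range.

## Working session

There is one attempt and no reset: what is moved stays moved. The work goes in short steps, Python scripts to look and compute and a tool call to move; the robot and the scene stay as the last step left them, time stands still between calls to the robot, and variables do not carry over. Pictures are saved under pics/ and viewed, and the job is handed in when it is done.

Besides the shell and the picture viewer there is one more tool, called as name(argument=value, ...) on one line, values as JSON. play_rows: Moves the arm, as the interface text tells. Its arguments: {"type":"object","properties":{"moves":{"type":"array"},"fingers":{"type":"number"},"newtons":{"type":"number"}},"required":["moves"]}

```bash
mkdir -p pics
python3 - <<'E'
from workcell import manip
import cv2
s=manip.sense();print(s)
for n in("scene","side","wrist"):
    print(n,manip.get_calibration(n)); cv2.imwrite(f"pics/{n}0.png",manip.snapshot(n))
E
```

```text
{'time_s': 0.0, 'joint_pos': array([-1.27760025e+00,  1.24494692e-01,  1.65164586e+00, -1.93883412e-05,
        1.36747820e+00, -8.25800254e-02]), 'qd': array([ 3.56017099e-05,  1.11227230e-04,  1.34531407e-03, -3.27434543e-04,
        8.62160173e-04, -1.69603727e-03]), 'effort': array([ 1.55304606e-03, -4.17600453e+01, -3.59930241e+01,  7.75814988e-02,
        4.92145366e-02, -1.76983026e-04]), 'ee_pos': array([ 238.35967577, -604.09924184,  238.4103632 ]), 'ee_rot': array([-0.13136625, -0.69457975, -0.13278957,  0.6947437 ]), 'ft_force': array([-0.204402  , -0.70495802,  0.30033895]), 'ft_torque': array([ 0.02672035, -0.05670617,  0.01447358]), 'finger_gap': 95.17287206792457}
scene {'fx': 403.0652510594707, 'fy': 403.0652510594707, 'cx': 282.4611981096785, 'cy': 208.5598907561702, 'rvec': array([ 2.03417052,  1.07517884, -0.5153895 ]), 'tvec': array([-289.20254246, -228.0496401 , 1308.08327709])}
side {'fx': 470.57555980250646, 'fy': 470.57555980250646, 'cx': 276.9969408911406, 'cy': 204.4490421886452, 'rvec': array([ 2.41766377, -0.17337763,  0.03916801]), 'tvec': array([-490.2480372 ,   85.9914551 ,  935.47971054])}
wrist {'fx': 303.85412534513006, 'fy': 303.85412534513006, 'cx': 280.0868621574762, 'cy': 212.61339742626902, 'tool_from_camera': array([[ 5.23978755e-04, -2.98111075e-01,  9.54531043e-01,
        -1.44663551e+02],
       [ 9.99999835e-01,  3.82246821e-04, -4.29558222e-04,
         1.43197452e-01],
       [-2.36810394e-04,  9.54531110e-01,  2.98111226e-01,
        -8.50115250e+01],
       [ 0.00000000e+00,  0.00000000e+00,  0.00000000e+00,
         1.00000000e+00]])}
```

View pics/scene0.png

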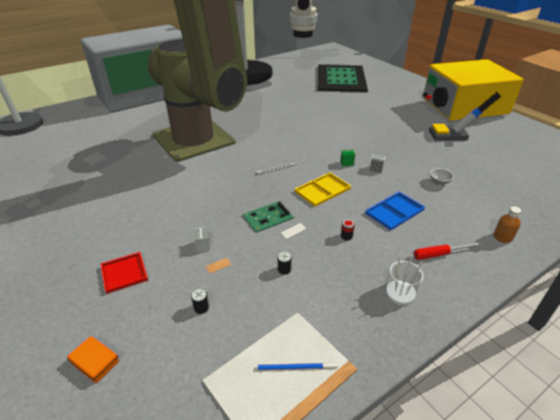

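View pics/side0.png

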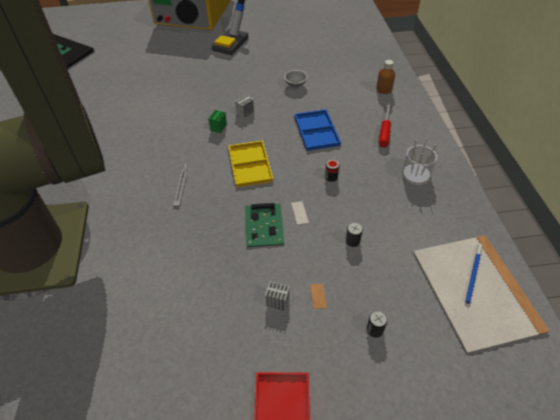

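View pics/wrist0.png

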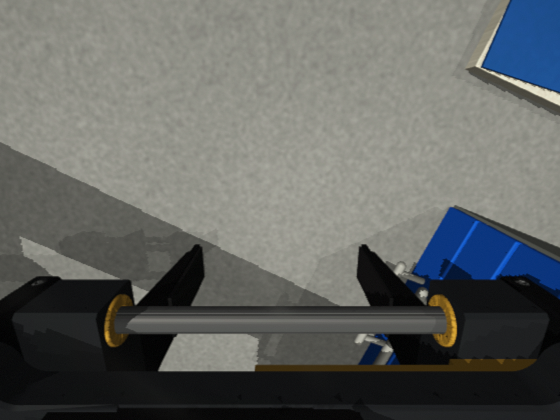

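The side picture shows the reject cap at (332,170), the good caps at (354,234) and (377,323), and the sinks at (245,107) and (278,296). The green decoy is at (217,121). The trays are yellow (250,163), blue (317,130) and red (282,398). I'll zoom in for accurate pixels.

```bash
cat > h.py <<'E'
import numpy as np, cv2
from scipy.spatial.transform import Rotation as R
from workcell import manip
def ray(name,uv,st=None):
    c=manip.get_calibration(name); u,v=uv
    d=np.array([(u-c['cx'])/c['fx'],(v-c['cy'])/c['fy'],1.])
    if 'rvec' in c:
        M=cv2.Rodrigues(c['rvec'])[0]; return -M.T@c['tvec'], M.T@d
    q=st['ee_rot']; Rt=R.from_quat([q[1],q[2],q[3],q[0]]).as_matrix(); T=c['tool_from_camera']
    return st['ee_pos']+Rt@T[:3,3], Rt@T[:3,:3]@d
def onz(name,uv,z,st=None):
    o,d=ray(name,uv,st); return (o+d*(z-o[2])/d[2])[:2]
def proj(name,P,st=None):
    c=manip.get_calibration(name);P=np.atleast_2d(P).astype(float)
    if 'rvec' in c: X=P@cv2.Rodrigues(c['rvec'])[0].T+c['tvec']
    else:
        q=st['ee_rot']; Rt=R.from_quat([q[1],q[2],q[3],q[0]]).as_matrix(); T=c['tool_from_camera']
        X=((P-st['ee_pos'])@Rt-T[:3,3])@T[:3,:3]
    return np.c_[c['fx']*X[:,0]/X[:,2]+c['cx'],c['fy']*X[:,1]/X[:,2]+c['cy']]
E
python3 - <<'E'
import cv2
im=cv2.imread('pics/side0.png')
cv2.imwrite('pics/sA.png',cv2.resize(im[80:230,195:395],None,fx=4,fy=4,interpolation=cv2.INTER_CUBIC))
cv2.imwrite('pics/sB.png',cv2.resize(im[215:365,235:435],None,fx=4,fy=4,interpolation=cv2.INTER_CUBIC))
from h import *
for n,uv in dict(rej=(332.5,162),c1=(354,228),c2=(377,317)).items(): print(n,onz('side',uv,42))
for n,uv in dict(s1=(245,105),s2=(278,289)).items(): print(n,onz('side',uv,40))
for n,uv in dict(yel=(250,163),blu=(317,130),red=(282,398),board=(264,224)).items(): print(n,onz('side',uv,6))
for n,uv in dict(rej=(347.5,223),c1=(285,256),c2=(200,294)).items(): print(n,onz('scene',uv,42))
E
```

```text
rej [631.52300956 104.89099878]
c1 [633.43459477 -79.44638148]
c2 [ 625.65841821 -267.16523571]
s1 [462.3474561  338.80780142]
s2 [ 471.4739155 -189.4739185]
yel [455.70491825 167.27205343]
blu [628.63259651 257.15311987]
red [ 453.26666309 -361.92977547]
board [466.32724281 -14.85472922]
rej [633.43626658  97.25129878]
c1 [639.39830005 -79.40639648]
c2 [ 631.27493077 -267.82342629]
```

View pics/sA.png

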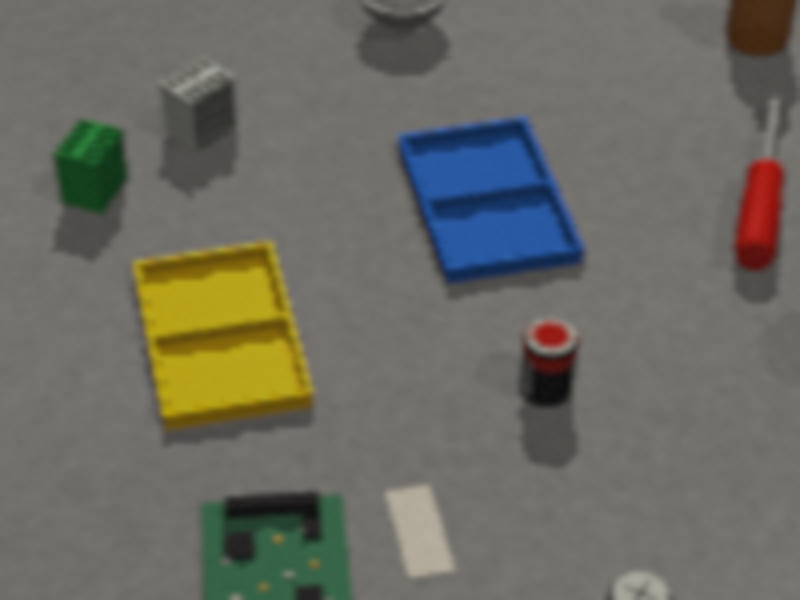

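View pics/sB.png

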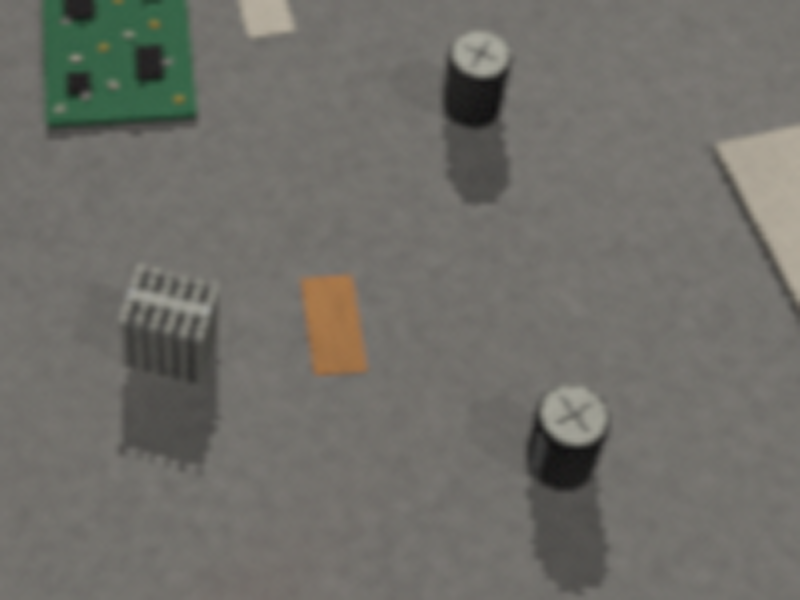

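Run:
```python
from h import *
im=cv2.imread('pics/side0.png')
cv2.imwrite('pics/sC.png',cv2.resize(im[340:420,235:345],None,fx=5,fy=5,interpolation=cv2.INTER_CUBIC))
im=cv2.imread('pics/scene0.png')
cv2.imwrite('pics/cA.png',cv2.resize(im[140:260,245:445],None,fx=4,fy=4,interpolation=cv2.INTER_CUBIC))
cv2.imwrite('pics/cB.png',cv2.resize(im[215:325,90:300],None,fx=3.8,fy=3.8,interpolation=cv2.INTER_CUBIC))
A=lambda x,y:(195+x/4,80+y/4)
B=lambda x,y:(235+x/4,215+y/4)
def show(n,pts,z):
    P=np.array([onz('side',p,z) for p in pts]);print(n,P.mean(0).round(1),[np.round(np.linalg.norm(P[i]-P[i-1]),1) for i in range(len(P))],P.round(0).tolist())
show('yel',[A(133,263),A(273,243),A(312,397),A(166,418)],12)
show('blu',[A(400,135),A(527,119),A(582,250),A(448,271)],12)
show('s2',[B(138,267),B(218,284),B(211,317),B(121,303)],40)
show('s1',[A(162,86),A(212,61),A(237,78),A(190,104)],40)
for p in[A(550,335),B(481,54),B(573,414)]: print(onz('side',p,42))
```

```text
yel [456.2 164.9] [np.float64(128.8), np.float64(83.5), np.float64(129.7), np.float64(80.6)] [[411.0, 227.0], [494.0, 232.0], [500.0, 102.0], [420.0, 99.0]]
blu [628.9 258.1] [np.float64(129.4), np.float64(81.7), np.float64(126.8), np.float64(81.1)] [[585.0, 320.0], [666.0, 324.0], [673.0, 197.0], [592.0, 191.0]]
s2 [ 471.7 -187.8] [np.float64(19.4), np.float64(36.1), np.float64(16.7), np.float64(39.5)] [[459.0, -173.0], [492.0, -186.0], [487.0, -202.0], [449.0, -190.0]]
s1 [464.2 356.9] [np.float64(26.2), np.float64(39.2), np.float64(24.4), np.float64(38.1)] [[440.0, 357.0], [474.0, 378.0], [487.0, 357.0], [456.0, 336.0]]
[630.36731857  99.55928866]
[635.49263564 -80.98801555]
[ 626.94400054 -270.09467203]
```

View pics/cA.png

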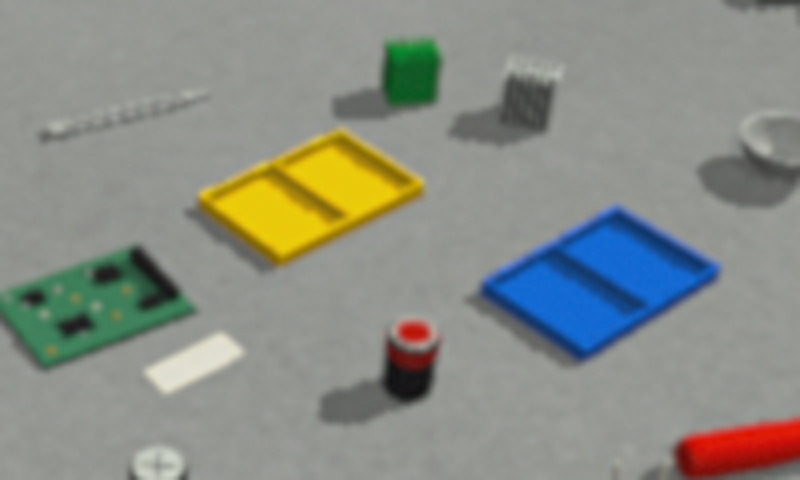

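View pics/cB.png

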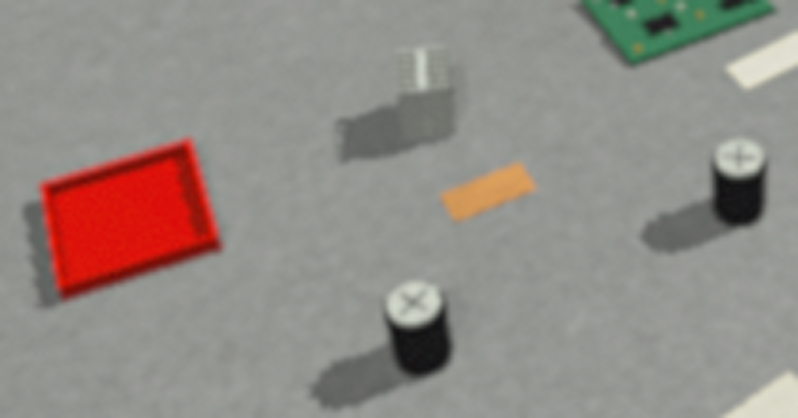

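View pics/sC.png

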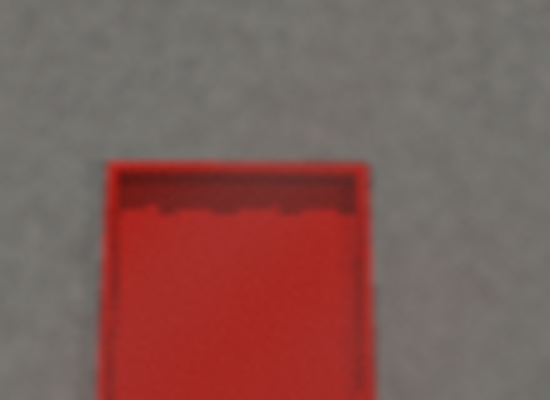

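Run:
```python
from h import *
s=manip.sense();q=s['ee_rot'];print(s['time_s'],R.from_quat([q[1],q[2],q[3],q[0]]).as_matrix().round(3))
A=lambda x,y:(245+x/4,140+y/4)
B=lambda x,y:(90+x/3.8,215+y/3.8)
def show(n,pts,z):
    P=np.array([onz('scene',p,z) for p in pts]);print(n,P.mean(0).round(1),[np.round(np.linalg.norm(P[i]-P[i-1]),1) for i in range(len(P))],P.round(0).tolist())
show('yel',[A(199,195),A(343,129),A(424,183),A(281,259)],12)
show('blu',[A(482,285),A(616,207),A(720,265),A(585,351)],12)
show('red',[B(41,186),B(190,141),B(220,240),B(63,293)],12)
for p in[A(414,333),B(740,157),B(414,303)]: print(onz('scene',p,42))
print('s2',onz('scene',B(424,68),40),onz('side',(235+172/4,215+299/4),40))
print('s1',onz('scene',A(533,70),40),onz('side',(195+201/4,80+82/4),40))
C=lambda x,y:(235+x/5,340+y/5)
print('red',onz('side',C(106,163),12),onz('side',C(372,163),12))
```

```text
0.15 [[-0.     0.367 -0.93 ]
 [ 0.002 -0.93  -0.367]
 [-1.    -0.002 -0.   ]]
yel [462.9 166. ] [np.float64(85.0), np.float64(129.6), np.float64(81.0), np.float64(130.4)] [[425.0, 100.0], [418.0, 229.0], [499.0, 232.0], [510.0, 103.0]]
blu [635.2 257.7] [np.float64(79.7), np.float64(129.7), np.float64(80.1), np.float64(130.3)] [[600.0, 189.0], [590.0, 319.0], [670.0, 327.0], [680.0, 197.0]]
red [ 461.5 -365.5] [np.float64(85.2), np.float64(81.8), np.float64(83.8), np.float64(81.1)] [[414.0, -400.0], [426.0, -319.0], [509.0, -331.0], [498.0, -411.0]]
[635.37186469  98.54950043]
[639.84085639 -80.37268151]
[ 631.76186207 -270.20881397]
s2 [ 474.88059312 -190.63448419] [ 471.2692789  -190.95233449]
s1 [466.9762476  359.60527783] [464.63575952 356.94367241]
red [ 418.00575569 -319.01537678] [ 501.76293897 -331.11936664]
```

play_rows(moves=[[0, 0, 0, 0.125, 0, 0], [0, 0, 0, 0.125, 0, 0], [0, 0, 0, 0.125, 0, 0], [0, -0.054, -0.03, 0, 0, 0], [0, -0.054, -0.03, 0, 0, 0], [0, -0.054, -0.03, 0, 0, 0], [0, -0.054, -0.03, 0, 0, 0], [0, -0.054, -0.03, 0, 0, 0], [0, -0.054, -0.03, 0, 0, 0], [0, -0.054, -0.03, 0, 0, 0], [0, -0.054, -0.03, 0, 0, 0], [0, -0.054, -0.03, 0, 0, 0], [0, -0.054, -0.03, 0, 0, 0], [0, -0.054, -0.03, 0, 0, 0], [0, -0.054, -0.03, 0, 0, 0], [0, -0.054, -0.03, 0, 0, 0], [0, 0, 0, 0, 0, 0]], fingers=1, newtons=20)

```text
time_s: 2.28
ee_pos: [628.7, 101.2, 238.6]
ee_rot: [-0.002, -0.707, -0.002, 0.708]
ft_force: [0.7, -0.0, 0.1]
finger_gap: 95.3
```

```bash
cat >> h.py <<'E'
import pickle
def snap(tag):
    s=manip.sense(); im=manip.snapshot('wrist'); cv2.imwrite(f'pics/{tag}.png',im); pickle.dump(s,open(f'pics/{tag}.pkl','wb')); print(s['time_s'],s['ee_pos'].round(1),s['ee_rot'].round(4)); return s,im
def st(tag): return pickle.load(open(f'pics/{tag}.pkl','rb'))
E
python3 -c "
from h import *
snap('w1')"
```

```text
2.275 [628.7 101.2 238.6] [-0.0018 -0.7066 -0.0022  0.7076]
```

View pics/w1.png

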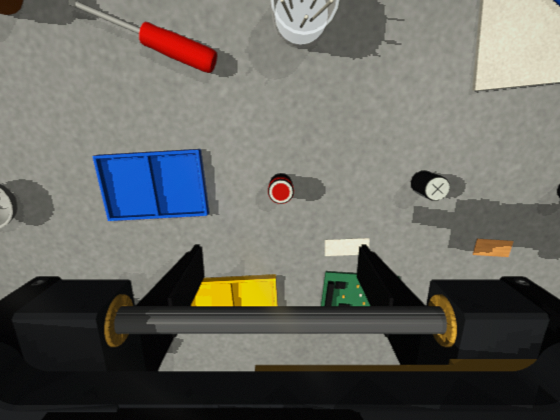

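The wrist view shows the reject cap top at (280,191), a good cap top at (437,188), and the blue tray's outer corners at about (94,156), (201,149), (209,214) and (106,220).

```bash
python3 -c "
from h import *
s=st('w1')
print(onz('wrist',(280.5,191),42,s),onz('wrist',(437.5,188.5),42,s))
P=np.array([onz('wrist',p,12,s) for p in [(94,156),(201,149),(209,213),(106,219)]]);print(P.round(),P.mean(0))
"
```

```text
[632.8741788  100.93799832] [636.9140166  -79.19060498]
[[668. 327.]
 [677. 197.]
 [596. 192.]
 [587. 326.]] [632.08810965 260.38962279]
```

play_rows(moves=[[0.04, 0, -0.002, 0, 0, 0], [0.05, 0, -0.002, 0, 0, 0], [0.05, 0, 0, 0, 0, 0], [0.04, 0, 0, 0, 0, 0], [0.02, 0, 0, 0, 0, 0], [0, 0, 0, 0, 0, 0]])

```text
time_s: 3.08
ee_pos: [630.8, 96.8, 38.4]
ee_rot: [-0.0, -0.706, 0.0, 0.708]
ft_force: [-0.5, -0.3, 0.5]
finger_gap: 95.2
```

play_rows(moves=[[0, 0, 0, 0, 0, 0], [0, 0, 0, 0, 0, 0], [0, 0, 0, 0, 0, 0], [0, 0, 0, 0, 0, 0], [0, 0, 0, 0, 0, 0], [0, 0, 0, 0, 0, 0]], fingers=0, newtons=20)

```text
time_s: 3.82
ee_pos: [631.9, 97.7, 39.6]
ee_rot: [-0.0, -0.707, -0.0, 0.707]
ft_force: [-0.6, -0.4, 0.5]
finger_gap: 40.5
```

play_rows(moves=[[0, 0, 0, 0, 0, 0], [0, 0, 0, 0, 0, 0], [0, 0, 0, 0, 0, 0]])

```text
time_s: 4.2
ee_pos: [631.9, 97.7, 39.6]
ee_rot: [-0.0, -0.707, -0.0, 0.707]
ft_force: [-0.4, 0.2, -0.2]
finger_gap: 29.4
```

play_rows(moves=[[-0.03, 0, 0, 0, 0, 0], [-0.05, 0, 0, 0, 0, 0], [-0.05, 0, 0, 0, 0, 0], [0, 0.058, 0.0215, 0, 0, 0], [0, 0.058, 0.0215, 0, 0, 0], [0, 0.058, 0.0215, 0, 0, 0], [0, 0.058, 0.0215, 0, 0, 0], [0, 0.058, 0.0215, 0, 0, 0], [0, 0.058, 0.0215, 0, 0, 0], [0, 0.058, 0.0215, 0, 0, 0], [0, 0.058, 0.0215, 0, 0, 0], [0, 0, 0, 0, 0, 0], [0, 0, 0, 0, 0, 0], [0, 0, 0, 0, 0, 0]])

```text
time_s: 5.95
ee_pos: [460.8, -365.1, 169.4]
ee_rot: [-0.001, -0.707, -0.001, 0.707]
ft_force: [1.1, 0.0, -1.4]
finger_gap: 29.8
```

```bash
python3 -c "
from h import *
snap('w2')"
```

```text
5.95 [ 460.8 -365.1  169.4] [-7.000e-04 -7.070e-01 -1.100e-03  7.072e-01]
```

View pics/w2.png

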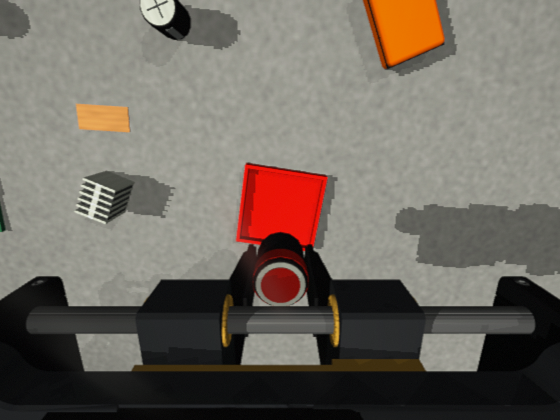

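Red tray corners are at about (246,164), (327,177) and (236,241). The cap is held upright, its top at (280,284). Sink 2 is visible at (105,197).

```bash
python3 -c "
from h import *
s=st('w2')
P=np.array([onz('wrist',p,12,s) for p in [(246,164),(327,177),(236,241)]]);print(P.round(), (P[1]+P[2])/2)
im=cv2.imread('pics/w2.png');cv2.imwrite('pics/w2s.png',cv2.resize(im[160:240,60:180],None,fx=6,fy=6,interpolation=cv2.INTER_CUBIC))
"
```

```text
[[ 502. -331.]
 [ 489. -412.]
 [ 419. -318.]] [ 454.19223653 -364.87305597]
```

View pics/w2s.png

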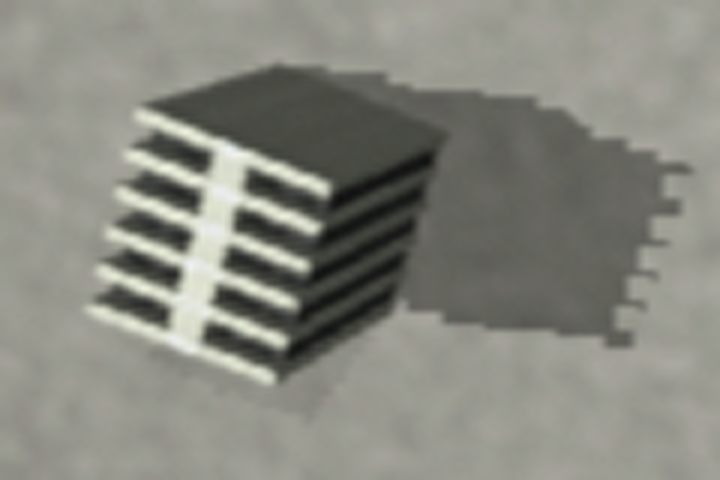

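```bash
python3 -c "
from h import *
s=st('w2')
P=np.array([onz('wrist',(60+x/6,160+y/6),40,s) for x,y in [(137,105),(332,185),(276,382),(85,312)]]);print(P.round(1),P.mean(0),[np.linalg.norm(P[i]-P[i-1]).round(1) for i in range(4)])
for a,b in((0,1),(3,2),(0,3),(1,2)):
  d=P[b]-P[a];print(np.degrees(np.arctan2(d[1],d[0])).round(1))
"
```

```text
[[ 493.2 -184.8]
 [ 480.8 -212.5]
 [ 448.6 -198.5]
 [ 460.2 -170.3]] [ 470.67328483 -191.54259357] [np.float64(36.1), np.float64(30.3), np.float64(35.2), np.float64(30.4)]
-114.1
-112.4
156.3
156.4
```

play_rows(moves=[[0.03, 0, 0.003, 0, 0, 0], [0.04, 0, 0.003, 0, 0, 0], [0.03, 0, 0, 0, 0, 0], [0.016, 0, 0, 0, 0, 0], [0.01, 0, 0, 0, 0, 0], [0, 0, 0, 0, 0, 0], [0, 0, 0, 0, 0, 0]])

```text
time_s: 6.88
ee_pos: [455.1, -367.1, 45.0]
ee_rot: [0.001, 0.708, -0.0, -0.707]
ft_force: [-0.8, -0.0, -0.6]
finger_gap: 29.3
```

play_rows(moves=[[0, 0, 0, 0, 0, 0], [0, 0, 0, 0, 0, 0], [0, 0, 0, 0, 0, 0], [0, 0, 0, 0, 0, 0]], fingers=0.6)

```text
time_s: 7.38
ee_pos: [454.3, -366.5, 43.7]
ee_rot: [0.0, 0.707, 0.0, -0.707]
ft_force: [0.0, -0.8, -0.1]
finger_gap: 56.6
```

play_rows(moves=[[-0.04, 0, 0, 0, 0, 0], [-0.05, 0, 0, 0, 0, 0], [-0.05, 0, 0, 0, 0, 0], [0, -0.058, -0.0055, 0, 0, 0], [0, -0.058, -0.0055, 0, 0, 0], [0, -0.059, -0.0055, 0, 0, 0], [0, 0, 0, 0.137, 0, 0], [0, 0, 0, 0.137, 0, 0], [0, 0, 0, 0.136, 0, 0], [0, 0, 0, 0, 0, 0], [0, 0, 0, 0, 0, 0], [0, 0, 0, 0, 0, 0]])

```text
time_s: 8.88
ee_pos: [470.7, -191.5, 183.6]
ee_rot: [0.143, -0.692, 0.143, 0.692]
ft_force: [-0.6, -0.1, -0.6]
finger_gap: 57.0
```

```bash
python3 -c "
from h import *
snap('w3'); cv2.imwrite('pics/side3.png',manip.snapshot('side'))"
```

```text
8.875 [ 470.7 -191.5  183.6] [ 0.1434 -0.6924  0.1434  0.6924]
```

View pics/w3.png

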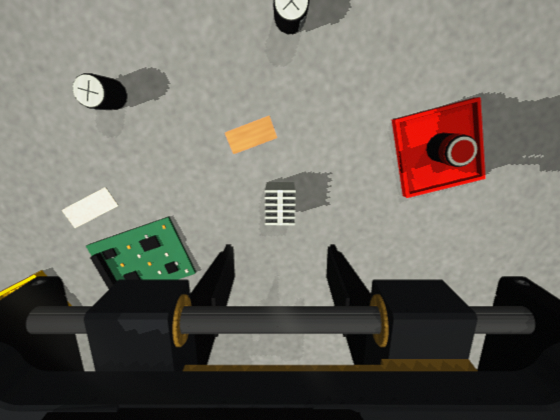

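View pics/side3.png

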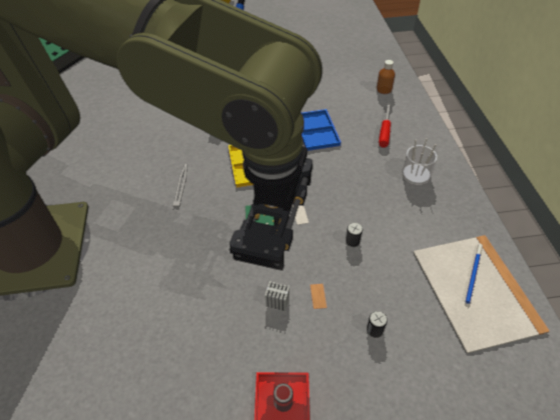

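The reject cap stands in the red tray. Sink 2 is square to the jaws and centred at (280,208).

```bash
python3 -c "
from h import *
s=st('w3'); print(onz('wrist',(280,208.3),40,s)); print(onz('wrist',(460.5,151),45,s), onz('wrist',(291,5),42,s), onz('wrist',(88,91),42,s))"
```

```text
[ 470.15386217 -190.98124422]
[ 456.14110076 -365.51515164] [ 625.46857781 -267.90203554] [636.12218649 -79.16445838]
```

play_rows(moves=[[0.04, 0, 0, 0, 0, 0], [0.05, 0, 0, 0, 0, 0], [0.036, 0, 0, 0, 0, 0], [0.02, 0, 0, 0, 0, 0], [0, 0, 0, 0, 0, 0]])

```text
time_s: 9.6
ee_pos: [469.2, -190.7, 35.7]
ee_rot: [0.144, -0.691, 0.143, 0.694]
ft_force: [0.5, 0.9, 0.6]
finger_gap: 56.7
```

play_rows(moves=[[0, 0, 0, 0, 0, 0], [0, 0, 0, 0, 0, 0], [0, 0, 0, 0, 0, 0], [0, 0, 0, 0, 0, 0], [0, 0, 0, 0, 0, 0]], fingers=0, newtons=25)

```text
time_s: 10.22
ee_pos: [471.3, -191.8, 38.6]
ee_rot: [-0.144, 0.693, -0.144, -0.692]
ft_force: [0.1, 0.4, 4.9]
finger_gap: 29.8
```

play_rows(moves=[[-0.03, 0, 0, 0, 0, 0], [-0.05, 0, 0, 0, 0, 0], [-0.05, 0, 0, 0, 0, 0], [0, 0, 0, -0.137, 0, 0], [0, 0, 0, -0.137, 0, 0], [0, 0, 0, -0.136, 0, 0], [0, -0.054, 0.002, 0, 0, 0], [0, -0.054, 0.002, 0, 0, 0], [0, -0.054, 0.002, 0, 0, 0], [0, -0.054, 0.002, 0, 0, 0], [0, -0.054, 0.002, 0, 0, 0], [0, -0.054, 0, 0, 0, 0], [0, 0, 0, 0, 0, 0], [0, 0, 0, 0, 0, 0], [0, 0, 0, 0, 0, 0]])

```text
time_s: 12.1
ee_pos: [460.4, 131.4, 167.4]
ee_rot: [0.0, -0.707, 0.0, 0.707]
ft_force: [-0.2, -0.6, -0.6]
finger_gap: 30.0
```

```bash
python3 -c "
from h import *
snap('w4')"
```

```text
12.1 [460.4 131.4 167.4] [ 2.000e-04 -7.070e-01  5.000e-04  7.073e-01]
```

View pics/w4.png

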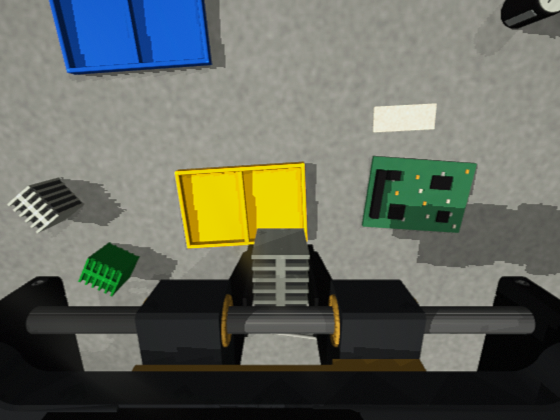

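Yellow tray corners are at (176,171), (305,163) and (188,247). The sink is held squarely. Sink 1 is at (40,205) and the green decoy at (108,268).

```bash
python3 -c "
from h import *
s=st('w4')
P=np.array([onz('wrist',p,12,s) for p in [(176,171),(305,163),(188,247)]]);print(P.round(), (P[1]+P[2])/2)
d=P[0]-P[1];d/=np.linalg.norm(d);print(d,(P[1]+P[2])/2-31.5*d,(P[1]+P[2])/2+31.5*d)
im=cv2.imread('pics/w4.png');cv2.imwrite('pics/w4s.png',cv2.resize(im[165:240,0:140],None,fx=5,fy=5,interpolation=cv2.INTER_CUBIC))
"
```

```text
[[495. 235.]
 [503. 107.]
 [413. 230.]] [457.92326165 168.53545108]
[-0.06104709  0.99813489] [459.846245   137.09420214] [456.00027829 199.97670003]
```

View pics/w4s.png

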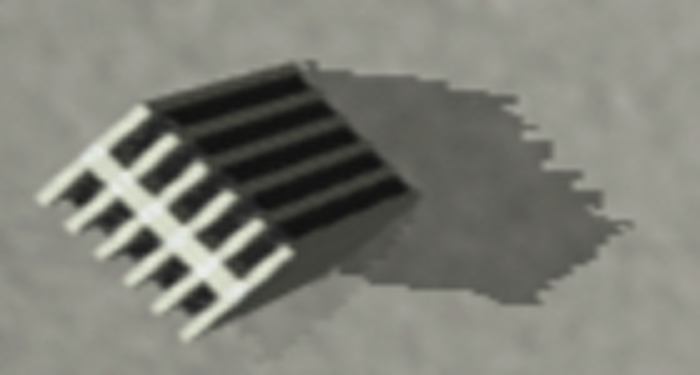

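```bash
python3 -c "
from h import *
s=st('w4')
P=np.array([onz('wrist',(x/5,165+y/5),40,s) for x,y in [(143,104),(294,251),(188,340),(40,200)]]);print(P.round(1),P.mean(0),[np.linalg.norm(P[i]-P[i-1]).round(1) for i in range(4)])
for a,b in((0,1),(3,2),(0,3),(1,2)):
  d=P[b]-P[a];print(np.degrees(np.arctan2(d[1],d[0])).round(1))
"
```

```text
[[486.2 361. ]
 [458.  339.6]
 [440.1 363.8]
 [468.  384.7]] [463.08030801 362.25979013] [np.float64(29.9), np.float64(35.4), np.float64(30.1), np.float64(34.9)]
-142.8
-143.2
127.5
126.5
```

play_rows(moves=[[0.03, -0.005, 0, 0, 0, 0], [0.04, 0, 0, 0, 0, 0], [0.03, 0, 0, 0, 0, 0], [0.015, 0, 0, 0, 0, 0], [0.01, 0, 0, 0, 0, 0], [0, 0, 0, 0, 0, 0], [0, 0, 0, 0, 0, 0]])

```text
time_s: 13.02
ee_pos: [461.3, 137.6, 43.7]
ee_rot: [0.0, 0.708, 0.0, -0.706]
ft_force: [-0.2, -0.0, -0.2]
finger_gap: 29.8
```

play_rows(moves=[[0, 0, 0, 0, 0, 0], [0, 0, 0, 0, 0, 0], [0, 0, 0, 0, 0, 0]], fingers=0.55)

```text
time_s: 13.4
ee_pos: [460.6, 137.6, 43.0]
ee_rot: [0.0, 0.707, 0.0, -0.707]
ft_force: [-0.7, -1.3, -0.4]
finger_gap: 50.8
```

play_rows(moves=[[-0.04, 0, 0, 0, 0, 0], [-0.05, 0, 0, 0, 0, 0], [-0.05, 0, 0, 0, 0, 0], [0, -0.056, 0, 0, 0, 0], [0, -0.056, 0, 0, 0, 0], [0, -0.056, 0, 0, 0, 0], [0, -0.056, -0.003, 0, 0, 0], [0, 0, 0, -0.162, 0, 0], [0, 0, 0, -0.162, 0, 0], [0, 0, 0, -0.162, 0, 0], [0, 0, 0, -0.16, 0, 0], [0, 0, 0, 0, 0, 0], [0, 0, 0, 0, 0, 0], [0, 0, 0, 0, 0, 0]])

```text
time_s: 15.15
ee_pos: [463.2, 361.5, 182.6]
ee_rot: [-0.224, -0.671, -0.224, 0.671]
ft_force: [0.7, 0.9, 0.0]
finger_gap: 52.3
```

```bash
python3 -c "
from h import *
snap('w5')"
```

```text
15.15 [463.2 361.5 182.6] [-0.2243 -0.6706 -0.2243  0.6706]
```

View pics/w5.png

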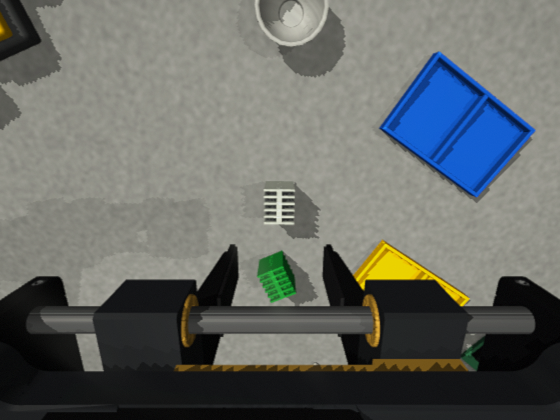

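Sink 1 is centred at (280,207) and square to the jaws. The green decoy is about 80 mm behind, clear of the fingers.

play_rows(moves=[[0.04, 0, 0, 0, 0, 0], [0.05, 0, 0, 0, 0, 0], [0.035, 0, 0, 0, 0, 0], [0.02, 0, 0, 0, 0, 0], [0, 0, 0, 0, 0, 0]])

```text
time_s: 15.82
ee_pos: [462.5, 361.0, 36.4]
ee_rot: [-0.225, -0.67, -0.224, 0.671]
ft_force: [0.8, 0.5, 0.2]
finger_gap: 52.4
```

play_rows(moves=[[0, 0, 0, 0, 0, 0], [0, 0, 0, 0, 0, 0], [0, 0, 0, 0, 0, 0], [0, 0, 0, 0, 0, 0], [0, 0, 0, 0, 0, 0]], fingers=0)

```text
time_s: 16.45
ee_pos: [464.1, 362.2, 39.2]
ee_rot: [0.224, 0.671, 0.225, -0.67]
ft_force: [-0.5, -0.2, 5.3]
finger_gap: 29.6
```

play_rows(moves=[[-0.03, 0, 0, 0, 0, 0], [-0.05, 0, 0, 0, 0, 0], [-0.05, 0, 0, 0, 0, 0], [0, 0, 0, 0.162, 0, 0], [0, 0, 0, 0.162, 0, 0], [0, 0, 0, 0.162, 0, 0], [0, 0, 0, 0.16, 0, 0], [0, 0.054, 0.003, 0, 0, 0], [0, 0.054, 0.003, 0, 0, 0], [0, 0.054, 0.002, 0, 0, 0], [0, 0, 0, 0, 0, 0], [0, 0, 0, 0, 0, 0], [0, 0, 0, 0, 0, 0]])

```text
time_s: 18.08
ee_pos: [455.4, 200.4, 167.6]
ee_rot: [-0.001, -0.707, -0.001, 0.707]
ft_force: [0.6, 1.3, -0.8]
finger_gap: 29.8
```

```bash
python3 -c "
from h import *
snap('w6')"
```

```text
18.075 [455.4 200.4 167.6] [-7.000e-04 -7.070e-01 -8.000e-04  7.072e-01]
```

View pics/w6.png

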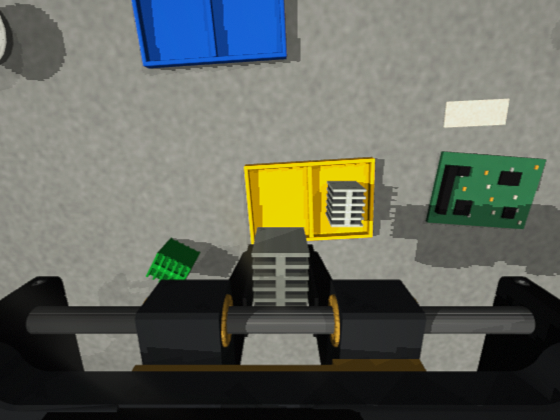

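The first sink stands in the -y bay at (345,203). The second is hanging over the +y bay.

play_rows(moves=[[0.03, -0.001, 0, 0, 0, 0], [0.04, 0, 0, 0, 0, 0], [0.03, 0, 0, 0, 0, 0], [0.015, 0, 0, 0, 0, 0], [0.01, 0, 0, 0, 0, 0], [0, 0, 0, 0, 0, 0], [0, 0, 0, 0, 0, 0]])

```text
time_s: 19.0
ee_pos: [456.2, 200.8, 43.6]
ee_rot: [0.0, 0.708, 0.001, -0.706]
ft_force: [-0.5, -0.1, -0.6]
finger_gap: 29.9
```

play_rows(moves=[[0, 0, 0, 0, 0, 0], [0, 0, 0, 0, 0, 0], [0, 0, 0, 0, 0, 0]], fingers=0.45)

```text
time_s: 19.38
ee_pos: [455.5, 200.5, 42.9]
ee_rot: [0.0, 0.707, 0.0, -0.707]
ft_force: [-0.5, -0.2, 0.7]
finger_gap: 42.5
```

play_rows(moves=[[-0.03, 0, 0, 0, 0, 0], [-0.05, 0, 0, 0, 0, 0], [-0.06, 0, 0, 0, 0, 0], [0, 0.0466, -0.0302, 0, 0, 0], [0, 0.0466, -0.0302, 0, 0, 0], [0, 0.0466, -0.0302, 0, 0, 0], [0, 0.0466, -0.0302, 0, 0, 0], [0, 0.0466, -0.0302, 0, 0, 0], [0, 0.0466, -0.0302, 0, 0, 0], [0, 0, 0, 0, 0, 0], [0, 0, 0, 0, 0, 0], [0, 0, 0, 0, 0, 0]])

```text
time_s: 20.88
ee_pos: [636.2, -77.8, 182.6]
ee_rot: [-0.001, -0.707, -0.001, 0.707]
ft_force: [-0.8, 0.2, -0.8]
finger_gap: 42.7
```

```bash
python3 -c "
from h import *
snap('w7')"
```

```text
20.875 [636.2 -77.8 182.6] [-6.000e-04 -7.070e-01 -8.000e-04  7.072e-01]
```

View pics/w7.png

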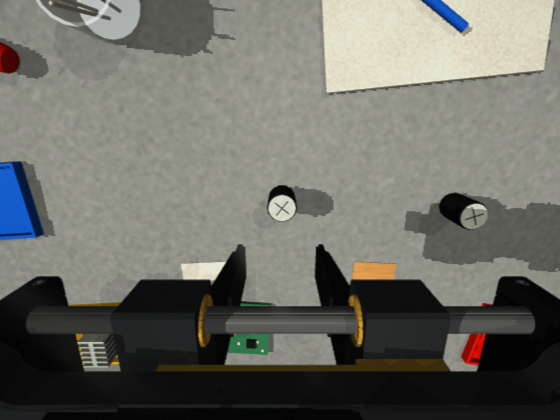

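The good cap's top is at (282,207), nearly centred. The other good cap is at (473,215).

```bash
python3 -c "
from h import *
s=st('w7'); print(onz('wrist',(282,207.5),42,s),onz('wrist',(473.5,215.5),42,s))"
```

```text
[637.32095802 -79.53978149] [ 629.57313198 -268.39111139]
```

play_rows(moves=[[0.04, 0.002, 0, 0, 0, 0], [0.05, 0, 0, 0, 0, 0], [0.034, 0, 0, 0, 0, 0], [0.02, 0, 0, 0, 0, 0], [0, 0, 0, 0, 0, 0]], fingers=0.7)

```text
time_s: 21.55
ee_pos: [635.8, -80.1, 37.4]
ee_rot: [-0.0, -0.706, -0.001, 0.708]
ft_force: [0.8, 0.5, -0.2]
finger_gap: 66.6
```

play_rows(moves=[[0, 0, 0, 0, 0, 0], [0, 0, 0, 0, 0, 0], [0, 0, 0, 0, 0, 0], [0, 0, 0, 0, 0, 0], [0, 0, 0, 0, 0, 0], [0, 0, 0, 0, 0, 0]], fingers=0, newtons=20)

```text
time_s: 22.3
ee_pos: [637.1, -81.0, 39.2]
ee_rot: [0.0, 0.707, 0.0, -0.707]
ft_force: [-0.5, -0.6, 2.6]
finger_gap: 29.6
```

play_rows(moves=[[-0.03, 0, 0, 0, 0, 0], [-0.05, 0, 0, 0, 0, 0], [-0.05, 0, 0, 0, 0, 0], [0, -0.053, 0.001, 0, 0, 0], [0, -0.053, 0.001, 0, 0, 0], [0, -0.053, 0.001, 0, 0, 0], [0, -0.053, 0.001, 0, 0, 0], [0, -0.053, 0.001, 0, 0, 0], [0, -0.053, 0.001, 0, 0, 0], [0, -0.053, 0.001, 0, 0, 0], [0, 0, 0, 0, 0, 0], [0, 0, 0, 0, 0, 0], [0, 0, 0, 0, 0, 0]])

```text
time_s: 23.92
ee_pos: [629.6, 288.7, 168.4]
ee_rot: [0.0, -0.707, 0.0, 0.707]
ft_force: [-0.0, -0.4, -0.1]
finger_gap: 29.6
```

```bash
python3 -c "
from h import *
snap('w8')"
```

```text
23.925 [629.6 288.7 168.4] [ 1.000e-04 -7.069e-01  4.000e-04  7.073e-01]
```

View pics/w8.png

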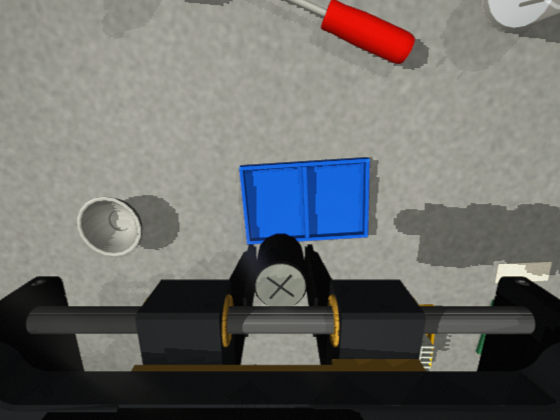

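Blue tray corners are at (240,166), (369,158), (368,236) and (247,243). The cap is held upright.

```bash
python3 -c "
from h import *
s=st('w8')
P=np.array([onz('wrist',p,12,s) for p in [(240,166),(369,158),(368,236),(247,243)]]);print(P.round(), P.mean(0))
d=P[0]-P[1]+P[3]-P[2];d/=np.linalg.norm(d);print(d,P.mean(0)-31.5*d,P.mean(0)+31.5*d)
"
```

```text
[[669. 328.]
 [677. 201.]
 [594. 195.]
 [586. 324.]] [631.61331189 262.34837298]
[-0.06162862  0.99809915] [633.55461347 230.90824976] [629.67201032 293.7884962 ]
```

play_rows(moves=[[0.03, -0.004, 0, 0, 0, 0], [0.04, 0, 0, 0, 0, 0], [0.03, 0, 0, 0, 0, 0], [0.016, 0, 0, 0, 0, 0], [0.01, 0, 0, 0, 0, 0], [0, 0, 0, 0, 0, 0], [0, 0, 0, 0, 0, 0]])

```text
time_s: 24.85
ee_pos: [630.4, 294.3, 44.1]
ee_rot: [-0.0, 0.708, 0.001, -0.706]
ft_force: [0.1, -0.4, -0.1]
finger_gap: 30.0
```

play_rows(moves=[[0, 0, 0, 0, 0, 0], [0, 0, 0, 0, 0, 0], [0, 0, 0, 0, 0, 0]], fingers=0.5)

```text
time_s: 25.22
ee_pos: [629.6, 294.2, 42.9]
ee_rot: [0.0, 0.707, 0.0, -0.707]
ft_force: [-0.1, 0.7, -0.4]
finger_gap: 46.8
```

play_rows(moves=[[-0.03, 0, 0, 0, 0, 0], [-0.05, 0, 0, 0, 0, 0], [-0.06, 0, 0, 0, 0, 0], [0, 0.056, 0, 0, 0, 0], [0, 0.056, 0, 0, 0, 0], [0, 0.056, 0, 0, 0, 0], [0, 0.056, 0, 0, 0, 0], [0, 0.056, 0, 0, 0, 0], [0, 0.056, 0, 0, 0, 0], [0, 0.056, 0, 0, 0, 0], [0, 0.056, 0, 0, 0, 0], [0, 0.056, 0, 0, 0, 0], [0, 0.056, 0, 0, 0, 0], [0, 0, 0, 0, 0, 0], [0, 0, 0, 0, 0, 0], [0, 0, 0, 0, 0, 0]])

```text
time_s: 27.22
ee_pos: [630.1, -264.5, 182.6]
ee_rot: [-0.001, -0.707, -0.001, 0.707]
ft_force: [0.4, -0.9, -0.4]
finger_gap: 47.2
```

```bash
python3 -c "
from h import *
snap('w9')"
```

```text
27.225 [ 630.1 -264.5  182.6] [-7.000e-04 -7.071e-01 -1.000e-03  7.072e-01]
```

View pics/w9.png

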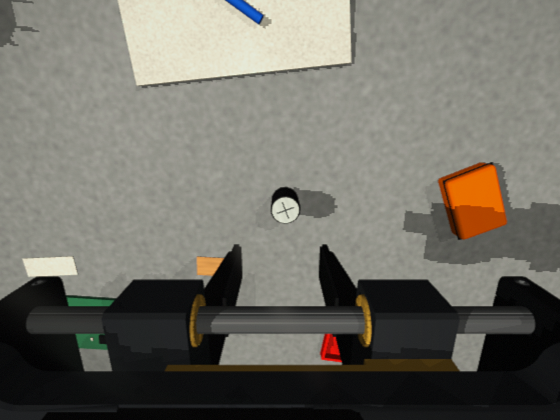

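The second good cap's top is at (285,209), about 4 mm off in tool y.

```bash
python3 -c "
from h import *
s=st('w9'); print(onz('wrist',(285.5,209),42,s))"
```

```text
[ 629.69052798 -269.68114774]
```

play_rows(moves=[[0.04, 0.003, 0, 0, 0, 0], [0.05, 0.001, 0, 0, 0, 0], [0.034, 0, 0, 0, 0, 0], [0.02, 0, 0, 0, 0, 0], [0, 0, 0, 0, 0, 0]], fingers=0.7)

```text
time_s: 27.9
ee_pos: [629.3, -268.8, 37.2]
ee_rot: [-0.0, -0.706, -0.001, 0.708]
ft_force: [-0.4, -0.2, 0.7]
finger_gap: 66.4
```

play_rows(moves=[[0, 0, 0, 0, 0, 0], [0, 0, 0, 0, 0, 0], [0, 0, 0, 0, 0, 0], [0, 0, 0, 0, 0, 0], [0, 0, 0, 0, 0, 0], [0, 0, 0, 0, 0, 0]], fingers=0)

```text
time_s: 28.65
ee_pos: [630.2, -270.1, 39.2]
ee_rot: [0.0, 0.707, 0.0, -0.707]
ft_force: [-0.6, 0.5, 3.2]
finger_gap: 29.5
```

play_rows(moves=[[-0.03, 0, 0, 0, 0, 0], [-0.05, 0, 0, 0, 0, 0], [-0.05, 0, 0, 0, 0, 0], [0, -0.0555, 0, 0, 0, 0], [0, -0.0555, 0, 0, 0, 0], [0, -0.0555, 0, 0, 0, 0], [0, -0.0555, 0, 0, 0, 0], [0, -0.0555, 0, 0, 0, 0], [0, -0.0555, 0, 0, 0, 0], [0, -0.0555, -0.001, 0, 0, 0], [0, -0.0555, -0.001, 0, 0, 0], [0, -0.0555, -0.001, 0, 0, 0], [0, 0, 0, 0, 0, 0], [0, 0, 0, 0, 0, 0], [0, 0, 0, 0, 0, 0]])

```text
time_s: 30.52
ee_pos: [632.6, 228.2, 168.3]
ee_rot: [0.0, -0.707, 0.0, 0.707]
ft_force: [-0.5, 0.0, -0.9]
finger_gap: 29.4
```

```bash
python3 -c "
from h import *
snap('w10')"
```

```text
30.525 [632.6 228.2 168.3] [ 1.000e-04 -7.069e-01  4.000e-04  7.073e-01]
```

View pics/w10.png

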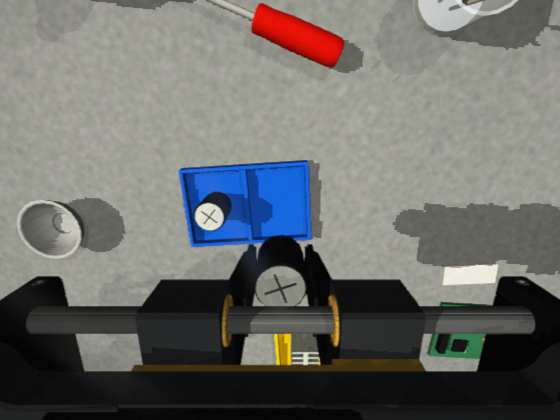

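The first cap stands in the +y bay, top at (210,216). The second hangs over the -y bay.

play_rows(moves=[[0.03, -0.001, 0, 0, 0, 0], [0.04, 0, 0, 0, 0, 0], [0.03, 0, 0, 0, 0, 0], [0.016, 0, 0, 0, 0, 0], [0.01, 0, 0, 0, 0, 0], [0, 0, 0, 0, 0, 0], [0, 0, 0, 0, 0, 0]])

```text
time_s: 31.45
ee_pos: [633.5, 230.8, 44.1]
ee_rot: [0.0, 0.708, 0.0, -0.706]
ft_force: [-0.7, 0.2, -1.0]
finger_gap: 29.6
```

play_rows(moves=[[0, 0, 0, 0, 0, 0], [0, 0, 0, 0, 0, 0], [0, 0, 0, 0, 0, 0]], fingers=0.5)

```text
time_s: 31.82
ee_pos: [632.7, 230.7, 43.0]
ee_rot: [0.0, 0.707, 0.0, -0.707]
ft_force: [-0.0, 0.0, -0.2]
finger_gap: 46.6
```

play_rows(moves=[[-0.03, 0, 0, 0, 0, 0], [-0.05, 0, 0, 0, 0, 0], [-0.06, 0, 0, 0, 0, 0], [-0.06, 0, 0, 0, 0, 0], [0, 0.056, 0, 0, 0, 0], [0, 0.056, 0, 0, 0, 0], [0, 0.056, 0, 0, 0, 0], [0, 0, 0, 0, 0, 0], [0, 0, 0, 0, 0, 0], [0, 0, 0, 0, 0, 0]])

```text
time_s: 33.08
ee_pos: [632.7, 63.8, 242.6]
ee_rot: [-0.001, -0.707, -0.001, 0.707]
ft_force: [-0.2, 0.9, -0.6]
finger_gap: 47.6
```

```bash
python3 -c "
from h import *
snap('w11')
a=manip.snapshot('scene');cv2.imwrite('pics/scene11.png',a);cv2.imwrite('pics/side11.png',manip.snapshot('side'))"
```

```text
33.075 [632.7  63.8 242.6] [-7.000e-04 -7.071e-01 -9.000e-04  7.071e-01]
```

View pics/w11.png

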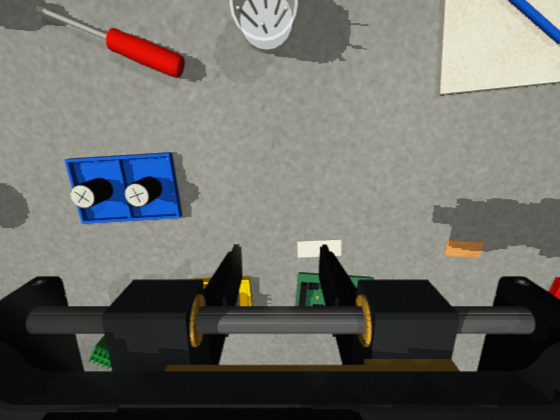

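View pics/scene11.png

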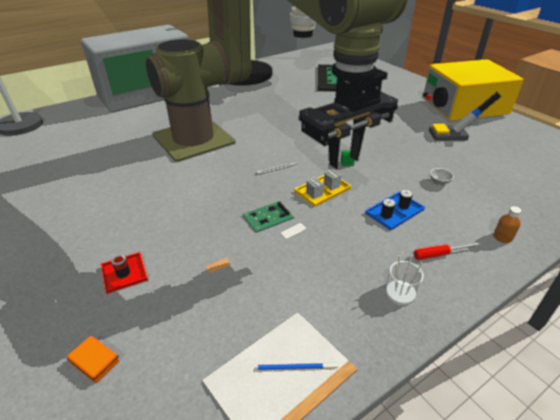

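View pics/side11.png

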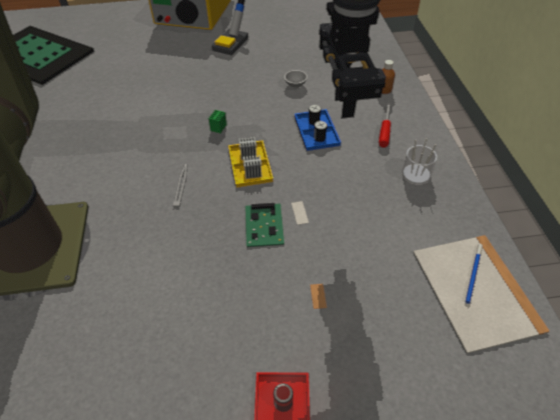

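All five parts look seated and the board is where it started. I'll do a numeric check, then hand in.

```bash
python3 -c "
from h import *
s=st('w11'); print(onz('wrist',(83,196),45,s),onz('wrist',(137,195),45,s))
a=cv2.imread('pics/side0.png').astype(int);b=cv2.imread('pics/side11.png').astype(int)
print('board diff',np.abs(a-b)[200:250,240:290].mean(), 'ref',np.abs(a-b)[250:280,300:330].mean())
im=cv2.imread('pics/side11.png');cv2.imwrite('pics/f.png',cv2.resize(im[95:195,220:350],None,fx=6,fy=6,interpolation=cv2.INTER_CUBIC))"
```

```text
[630.28276387 292.7655613 ] [631.65347874 229.88211687]
board diff 1.8346666666666667 ref 2.192962962962963
```

View pics/f.png

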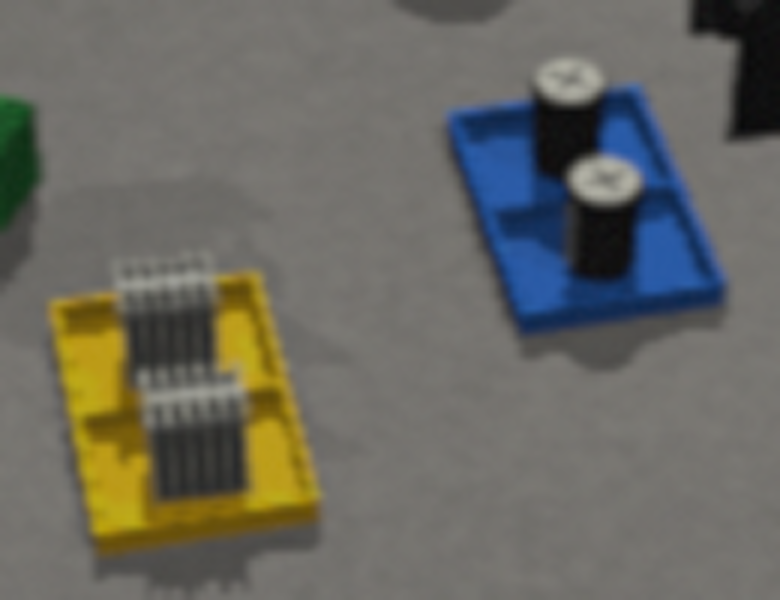

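The zoom shows both sinks and both caps upright, one in each bay. The base of each is clear of the walls and dividers.

```bash
python3 -c "
from workcell import manip
print(manip.sign_off())"
```

```text
the job is handed in; nothing more can be done
None
```

The job is handed in, finished at about 33 s of the 115 s allowed. I put the red-dot capacitor in the red tray first. Then I put the two heat sinks in the yellow tray and the two good capacitors in the blue tray, one to a bay.

The last pictures from all three cameras show every part upright in its own bay. The two good capacitors measure within about 3 mm of their bay centres. The faulty capacitor, measured just after it was placed, was about 2 mm from the centre of its tray. I did not re-measure the heat sinks after placing them, but the side picture shows them upright and clear of the walls.

The board and its surroundings look unchanged in the before-and-after side pictures. The arm is clear of everything, and no check failed. The scene and side cameras disagreed by about 5 mm in x, so I used the wrist camera for the grasps and placings.

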